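# Unbolt, test and hold open the drying-box lid

## Robot

A 6-joint arm with a two-finger parallel gripper is mounted at the origin on the work surface. World frame = base frame: x ahead of the robot, y to its left, z up, the work surface at z = 0. Lengths are in m, angles in rad, forces in N, time in s.
With the tool pointing down it reaches from about 0.375 to 0.975 m from the base axis. Payload 3.8 kg.
Tool frame: the origin (TCP) lies at the very end of the fingers, on their centre line; the grasp point (between the pads) lies 19 mm behind it; y points along the fingers, x is the direction in which the jaws open and shut, and the axes are right-handed (so a half turn about y gives the same grasp; the last joint's range is limited). The gripper opens to 85 mm and grips with 20 to 120 N. Pads are 22 mm wide; open, the fingers measure 114 mm over their backs; the gripper's body (76 mm by 85 mm) begins 54 mm behind the grasp point. The pads swing forward as they close: fully open they stand 13 mm farther back than shut.
Start: joints at [-1.144, 0.264, 1.604, -0, 1.274, -0.037], TCP at [0.302, -0.604, 0.231] pointing down, gripper open.
Joint ranges: [-2.63, 2.63], [-0.94, 2.18], [0.31, 2.57], [-1.31, 4.45], [0, 2.66], [-2.55, 2.55]. Speed limits (rad/s): [2.57, 2.57, 3.14, 3.14, 3.14, 3.14].

## Interface

Orientations are given as a rotation vector (axis times angle).
In Python, from workcell import bot, cams gives the robot as it stands.
- The arm moves only by the tool play_rows, never from a script. Its argument "motion" is a list of rows, each a list of 2 entries, a list of its own where there are three numbers: the shift along the world's x, y, z normalised to -1 to 1, where 1 is 400 mm, then the turn, a rotation vector about the world's x, y, z normalised to -1 to 1, where 1 is pi/4 rad. In form: [[[tx, ty, tz], [ax, ay, az]], ...]. A call has 1 to 10 rows; each row is the pose to reach, as a shift and turn from the pose commanded when the call began; what a row does not reach only later rows make up. A row lasts 1/8 s, in which the tool goes at most 62.5 mm and 10.7 degrees, less where a joint would pass 70% of its speed; a pose out of reach is approached as far as the arm can. A call with a number of a shift or a turn outside -1 to 1 is refused whole. A call with a gripper value outside its range is refused whole. "gripper" is the closure, from 0 (fully open) to 1 (shut), set as the call begins (left out, the last holds). The fingers move at their own pace and stop on an object; "squeeze" is the grip in N (left out, the last holds). Time passes only in rows, so rows that repeat a pose let the fingers close. It gives the time, the measured TCP pose, the force and the opening at its end, in the units of the state.
- bot.read_state(): the state, without advancing time (a new reading comes with each control period).
- cams.read_camera(name): name is "side" or "top"; returns (picture, depth): 400x640x3 uint8, red, green, blue; 400x640 float32, m along the optical axis (not along the pixel's ray), 0 where there is no reading.
- cams.calibration(name): a dict with "mtx" (3x3 intrinsics, pixels), "R" (3x3) and "t" (3): a world point X has camera coordinates R X + t. Camera axes: x right, y down, z forward; pixel columns grow to the right and rows downward; lengths in m; the calibration is good to about 2 mm. A picture is of the moment at which its call begins. calibration takes no time and is no camera call.
- bot.finish_job(): hands the job in, once; it reports no verdict.
Trained networks look in the newest picture that a camera, given by its name, has taken for a name from the list of things; names that differ only in an ending like _2 or _b are one class to them, and where a whole thing is asked for, a point or a joint stands for the part that bears it (a point fixed in the world has none). Each returns a list of dicts, best first, with "conf" (0 to 1); they miss things now and then, are a little off and sometimes report something else, mostly with a low value. They report only what shows in the picture. A call takes as long as a camera call.
- cams.recognise(camera, label): "xyz" ([x, y, z] in m, in the coordinates of the camera as it stood for that picture, good to about 4 mm: the middle of the surface that is visible of it).
- cams.regions_of(camera, label): "mask" (400x640 bool, what is visible of it).
- cams.mark_of(camera, label): "xyz" ([x, y, z] in m, in the coordinates of the camera as it stood for that picture, good to about 4 mm: a listed point, or the origin of a listed thing).
The state is a dict: "time": time; "q": joint angles; "joint_vel": joint speeds; "joint_torque": joint torques, N m; "tool_pos": TCP position; "tcp_rot": TCP orientation; "wrist_force": force on the tool from outside, world axes, zero at the start; "torque": the same for the moment, N m; "width": opening from 0.0 (shut) to 1.0 (fully open).
Only numpy, scipy, OpenCV 4.12 (cv2) and the standard library are available. Lean on these libraries where they do the work, as an engineer would, in place of code of your own. Each camera call takes 0.05 s, during which the arm holds its last target.

## Task

Open the drying box for me so that I can lift out the paper forms: wind its hand wheel anticlockwise by the red crank knob, about one full turn, until it stops, which draws the bolt off the lid. Then tug the lid up by its red pull to feel whether the hidden catch still holds it; if it does, press the yellow button all the way down to free it (not before that first tug). Raise the lid by the pull to at least 35 degrees open and finish while holding it there, without letting go and without shifting the paste jar and the blue water pot that stand beside the box.

Things in the scene. Friction and masses are not known exactly. Their poses are not given: they have to be found in the camera images.
- box: the green drying box, fixed to the table, 270 (x) x 420 (y) x 100 mm high. Origin on the table, 145 mm behind its front face, midway across its width; +x points away from the robot side, +y to the left, z up. Left part: a chest under a white lid. Front strip 70 mm deep: a ledge with the yellow button. Right part, 180 mm wide: a deck at 100 mm height with the hand wheel.
- wheel_hub (a point): centre of the hand wheel's hub top, on its vertical axis, 144 mm above the table, at box x 0, y -120 mm. The black wheel measures 132 mm across; its rim's top is also at 144 mm.
- wheel (a joint): hand wheel angle, rad, grows anticlockwise seen from above: starts between 0 and 0.8, end stop at 7.2 (must be above 6.9). At 0 the crank knob lies on the box +x side of the hub. Stiff enough to stay where it is left (about 1 N at the knob). It draws back a brass bolt 10 mm thick which lies over the lid's right edge and clears it at about 5.6 rad.
- crank_grip (a point): the red crank knob, an upright cylinder 20 mm in diameter and 50 mm tall that spins freely on its own axis, 50 mm from the wheel's axis; its foot is 2 mm above the wheel's hub top. The point is on its axis, 28 mm above its foot and 22 mm below its top, 174 mm above the table; grip it from above.
- lid (a joint): lid angle, rad: 0 closed, grows as the near edge rises, end stop 1.2. A pull of 2.5 to 4.5 N at the bar lifts it; it falls shut by its own weight. Caught by the hidden catch it gives only about 0.01 rad.
- lid_hinge (a point): middle of the lid's hinge line along the box's y axis, at the lid's far edge (box x 120, y 90, height 100 mm). The lid is a white plate 205 x 244 x 8 mm, top at 108 mm.
- pull (a joint): how far the red pull has been drawn out of the lid, m: 0 at the start, stop at 0.012. It takes about 2 N and stays about where it is left, so it shows that the lid has been tugged.
- pull_bar (a point): middle of the red pull, a round bar 12 mm in diameter and 80 mm long, parallel to the hinge (box y axis), on two posts 62 mm apart; 165 mm from the hinge line towards the robot and 32 mm above the lid's top when pushed in (44 mm drawn out). Grip it from above with the fingers before and behind it; the round bar can turn in the fingers as the lid swings; on that arc about the hinge the bar moves away from the robot as well as up.
- button (a joint): how far the yellow button is pressed, m: 0 up, 0.010 fully down; spring from 1.5 N to 4.5 N. It frees the catch at about 0.007 and springs back; the catch then stays free. Whether the catch holds at the start cannot be seen.
- button_top (a point): centre of the yellow button's top, 28 mm in diameter, 122 mm above the table when up, at box x -115, y 165 mm; it is pressed straight down and stands in a black collar 38 mm across whose top is at 106 mm.
- paste_jar: bystander: jar with orange cap, 56 mm across, 80 high, standing to the left of the drying box; origin at the centre of its underside
- water_pot: bystander: blue pot, 60 mm across, 60 high, standing to the right of the drying box; origin at the centre of its underside

How it is judged:
On the way, in this order (a step that is already met when the one before it is completed fails the run):
1. the hand wheel is wound anticlockwise to its stop and the bolt is off the lid (value of joint wheel above 6.9 rad and value of joint lid below 0.1 rad), for 0.1 s.
2. the lid is tugged by its pull: pull drawn out and the lid lifted through its play, with the button not pressed (value of joint pull above 0.01 m and value of joint lid above 0.004 rad and value of joint button below 0.002 m), for 0.05 s.
At the end, for the whole second after the job is handed in: The lid is at least 0.58 rad (33 degrees) open and still, held by the fingers on the red pull (grasp point within 30 mm of the bar, contact above 1 N); the wheel is within 0.3 rad of its stop and the button is up (value of joint lid above 0.58 rad and velocity of joint lid between -0.1 and 0.1 rad/s and value of joint wheel above 6.9 rad and value of joint button below 0.002 m and distance between the grasp point and pull_bar below 0.03 m and contact force between the fingers and box above 1 N); the arm keeps its last pose, push and grip.
It fails at once if the button is pressed before the lid has been tugged (value of joint button above 0.004 m and value of joint pull below 0.004 m).
It fails at once if the paste jar or the water pot is shifted by more than 30 mm (distance of any of paste_jar, water_pot from where it was at the start of the episode above 0.03 m).
It also fails if it takes over 72 s, if anything falls off the work surface, if the arm or the gripper's body presses on something with over 40 N, if the wrist force passes 120 N, or if a joint passes its speed limit or range.

## Working session

There is one attempt and no reset: what is moved stays moved. The work goes in short steps, Python scripts to look and compute and a tool call to move; the robot and the scene stay as the last step left them, time stands still between calls to the robot, and variables do not carry over. Pictures are saved under pics/ and viewed, and the job is handed in when it is done.

Besides the shell and the picture viewer there is one more tool, called as a command line: name --argument value ..., lists and objects as JSON in quotes. play_rows: Moves the arm, as the interface text tells. Its arguments: {"type":"object","properties":{"motion":{"type":"array","items":{"type":"array"}},"gripper":{"type":"number"},"squeeze":{"type":"number"}},"required":["motion"]}

```bash
ls; mkdir -p pics; cat > h.py <<'E'
import numpy as np, cv2
from workcell import bot, cams
def w(cam,p):
    c=cams.calibration(cam); return np.array(c["R"]).T@(np.array(p)-np.array(c["t"]).ravel())
def shot(cam,fn):
    im,d=cams.read_camera(cam); cv2.imwrite('pics/'+fn,im[:,:,::-1]); return im,d
E
python3 - <<'E'
from h import *
s=bot.read_state(); print({k:np.round(v,3).tolist() for k,v in s.items()})
for c in("top","side"):
    shot(c,c+'0.png')
    for l in("wheel_hub","crank_grip","lid_hinge","pull_bar","button_top","box","paste_jar","water_pot"):
        r=cams.mark_of(c,l); print(c,l,[(round(x["conf"],2),np.round(w(c,x["xyz"]),4).tolist()) for x in r[:2]])
print(bot.read_state()["time"])
E
```

```text
pics
{'time': 0.0, 'q': [-1.144, 0.265, 1.605, -0.0, 1.274, -0.037], 'joint_vel': [-0.0, 0.0, 0.0, -0.0, 0.001, -0.001], 'joint_torque': [-0.003, -51.511, -36.731, -0.0, 0.013, 0.0], 'tool_pos': [0.302, -0.603, 0.23], 'tcp_rot': [-1.392, 0.863, -0.859], 'wrist_force': [-0.021, -0.773, -0.14], 'torque': [-0.003, 0.043, 0.003], 'width': 1.003}
top wheel_hub [(0.76, [0.5741, -0.1288, 0.1444])]
top crank_grip [(0.48, [0.6171, -0.1057, 0.1794])]
top lid_hinge [(0.79, [0.661, 0.094, 0.0998])]
top pull_bar [(0.74, [0.5537, -0.0112, -0.0048]), (0.54, [0.4999, 0.0725, 0.1457])]
top button_top [(0.63, [0.4181, 0.1407, 0.1259])]
top box [(0.92, [0.5562, -0.0093, -0.003])]
top paste_jar [(0.61, [0.5113, 0.2504, -0.0054])]
top water_pot [(0.73, [0.5465, -0.2767, -0.0038])]
side wheel_hub [(0.61, [0.5737, -0.1248, 0.1399])]
side crank_grip [(0.75, [0.6165, -0.1049, 0.1751])]
side lid_hinge [(0.58, [0.6584, 0.1032, 0.1002])]
side pull_bar [(0.64, [0.5028, 0.0781, 0.1417])]
side button_top [(0.56, [0.4194, 0.1446, 0.125])]
side box [(0.7, [0.5584, -0.008, -0.0003])]
side paste_jar [(0.6, [0.5102, 0.2513, 0.0017])]
side water_pot []
0.9
```

View pics/top0.png

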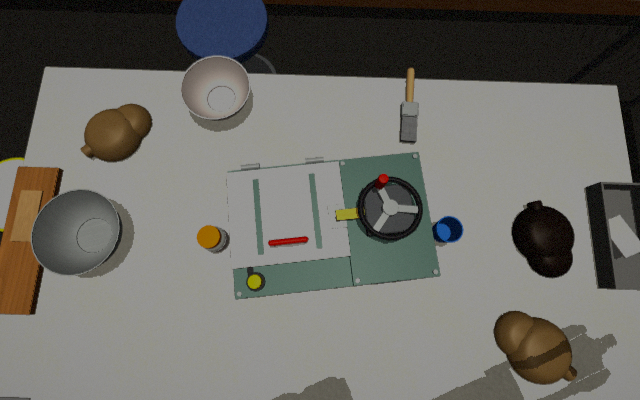

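View pics/side0.png

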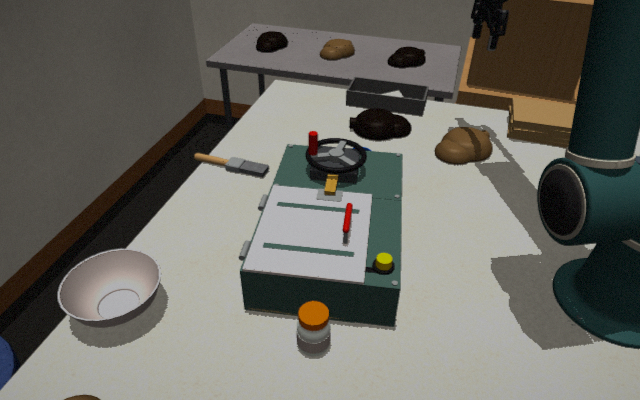

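```bash
python3 - <<'E'
from h import *
from scipy.spatial.transform import Rotation as R
# box frame fit from points
B={'hub':(0,-.12),'hinge':(.12,.09),'pull':(-.045,.09),'but':(-.115,.165),'box':(0,0)}
W={'hub':(.574,-.127),'hinge':(.6597,.0985),'pull':(.5013,.0753),'but':(.4188,.1427),'box':(.5573,-.0087)}
b=np.array([B[k] for k in B]);v=np.array([W[k] for k in B])
bm,vm=b.mean(0),v.mean(0);b0,v0=b-bm,v-vm
th=np.arctan2((b0[:,0]*v0[:,1]-b0[:,1]*v0[:,0]).sum(),(b0*v0).sum())
r=np.array([[np.cos(th),-np.sin(th)],[np.sin(th),np.cos(th)]])
t=vm-r@bm
print(th,np.degrees(th),t,v-(b@r.T+t))
for k in B: print(k,r@np.array(B[k])+t)
hub=r@np.array(B['hub'])+t
k=np.array([.6168,-.1053]); d=r.T@(k-hub);print(d,np.hypot(*d),np.arctan2(d[1],d[0]))
M=R.from_rotvec(bot.read_state()['tcp_rot']).as_matrix();print(M.round(3))
E
```

```text
0.13980899623752296 8.010465422370471 [ 0.55641287 -0.00728609] [[ 8.64652724e-04 -8.84797634e-04]
 [-3.00012785e-03 -5.82274847e-05]
 [ 1.98990633e-03 -2.64821260e-04]
 [-7.41561185e-04  2.62175978e-03]
 [ 8.87129978e-04 -1.41391340e-03]]
hub [ 0.57313535 -0.1261152 ]
hinge [0.66270013 0.09855823]
pull [0.49931009 0.07556482]
but [0.41954156 0.14007824]
box [ 0.55641287 -0.00728609]
[0.04613928 0.01452726] 0.04837224976200342 0.30503037037967934
[[ 0.447  0.     0.894]
 [-0.894 -0.     0.447]
 [ 0.    -1.    -0.   ]]
```

The top view shows the wheel hub near (390,208), the red knob at (383,180), the pull at (288,240), the button at (255,282), the jar at (210,238) and the pot at (448,229). I'll refine these positions with depth.

```bash
cat >> h.py <<'E'
def cloud(cam,im,d):
    c=cams.calibration(cam);K=np.array(c["mtx"]);v,u=np.indices(d.shape)
    P=np.stack([(u-K[0,2])/K[0,0]*d,(v-K[1,2])/K[1,1]*d,d],-1)
    X=(P-np.array(c["t"]).ravel())@np.array(c["R"]); X[d==0]=np.nan; return X
E
python3 - <<'E'
from h import *
from scipy.optimize import least_squares
for cam in("top","side"):
    im,d=cams.read_camera(cam);X=cloud(cam,im,d);I=im.astype(int)
    red=(I[...,0]>100)&(I[...,1]<50)&(I[...,2]<60)
    yel=(I[...,0]>120)&(I[...,1]>110)&(I[...,2]<60)
    hub=np.array([.573,-.126]); r=np.hypot(X[...,0]-hub[0],X[...,1]-hub[1])
    blk=(I.max(-1)<70)&(r<.08)&(r>.045)&(X[...,2]>.137)&(X[...,2]<.150)
    p=X[blk]
    # rim mean circle
    f=least_squares(lambda q:np.hypot(p[:,0]-q[0],p[:,1]-q[1])-q[2],[*hub,.06],loss='soft_l1',f_scale=.003).x
    print(cam,'rim',blk.sum(),f.round(4),np.nanmean(p[:,2]).round(4))
    k=red&(r<.09)&(X[...,2]>.15);print(' knob',k.sum(),np.nanmean(X[k],0).round(4),np.nanmax(X[k][:,2]),' top',np.nanmean(X[k&(X[...,2]>.188)],0).round(4), X[k].min(0).round(4),X[k].max(0).round(4))
    b=red&(r>.09)&(X[...,2]>.1)&(X[...,0]<.6);q=X[b];print(' bar',b.sum(),q.mean(0).round(4),q.min(0).round(4),q.max(0).round(4))
    a=q[q[:,2]>.125];u,s,vt=np.linalg.svd(a[:,:2]-a[:,:2].mean(0));print(' barangle from y',np.degrees(np.arctan2(-vt[0,0],vt[0,1])))
    y=yel&(abs(X[...,0]-.42)<.04)&(abs(X[...,1]-.14)<.04)&(X[...,2]>.11);print(' but',y.sum(),X[y].mean(0).round(4),X[y].min(0).round(3),X[y].max(0).round(3))
E
```

```text
top rim 977 [ 0.5715 -0.1264  0.0596] 0.1412
 knob 71 [ 0.6165 -0.1041  0.1953] 0.1983736404753483  top [ 0.6165 -0.1041  0.1953] [ 0.6086 -0.1134  0.1917] [ 0.6253 -0.0961  0.1984]
 bar 202 [0.4978 0.0742 0.1445] [0.4885 0.0366 0.1406] [0.5063 0.1127 0.1485]
 barangle from y -171.96235468074693
 but 140 [0.4182 0.1383 0.1216] [0.405 0.126 0.118] [0.431 0.15  0.125]
side rim 618 [ 0.5719 -0.1223  0.0596] 0.1419
 knob 29 [ 0.617  -0.1005  0.1968] 0.19909728757750597  top [ 0.617  -0.1005  0.1968] [ 0.6096 -0.1103  0.1944] [ 0.6249 -0.0932  0.1991]
 bar 160 [0.4982 0.0795 0.1459] [0.489  0.0413 0.1408] [0.5083 0.114  0.1488]
 barangle from y 8.22685791080354
 but 142 [0.4187 0.1399 0.1227] [0.406 0.126 0.12 ] [0.432 0.153 0.125]
```

play_rows --motion '[[[0,0,0.1],[0,0,0.2]],[[0,0.05,0.2],[0,0,0.4]],[[0.1,0.2,0.2],[0,0,0.6]],[[0.2,0.35,0.2],[0,0,0.8]],[[0.3,0.5,0.2],[0,0,0.8]],[[0.4,0.6,0.2],[0,0,0.8]],[[0.5,0.75,0.2],[0,0,0.8]],[[0.6,0.9,0.2],[0,0,0.8]]]' --gripper 0.4

```text
time: 2.0
tool_pos: [0.5196, -0.2764, 0.3115]
tcp_rot: [-1.538, 0.375, -0.376]
wrist_force: [-1.0, -0.5, 0.1]
width: 0.599
```

play_rows --motion '[[[0.06,0.1,-0.02],[0,0,0.2]],[[0.12,0.2,-0.05],[0,0,0.4]],[[0.18,0.3,-0.1],[0,0,0.6]],[[0.24,0.43,-0.2],[0,0,0.79]],[[0.24,0.43,-0.2],[0,0,0.79]],[[0.24,0.43,-0.2],[0,0,0.79]]]'

```text
time: 2.75
tool_pos: [0.6144, -0.1059, 0.2309]
tcp_rot: [-1.568, -0.111, 0.112]
wrist_force: [-0.2, 0.0, -0.1]
width: 0.598
```

```bash
cat > st.py <<'E'
from h import *
from scipy.spatial.transform import Rotation as R
s=bot.read_state();M=R.from_rotvec(s['tcp_rot']).as_matrix()
print(round(s['time'],2),'pos',np.round(s['tool_pos'],4),'yaw',np.degrees(np.arctan2(M[1,0],M[0,0])).round(1),'y',M[:,1].round(3),'F',np.round(s['wrist_force'],1),'w',round(s['width'],3),'q',np.round(s['q'],2))
E
python3 st.py
```

```text
2.75 pos [ 0.6144 -0.1059  0.2309] yaw 8.1 y [-0.001 -0.    -1.   ] F [-0.2  0.  -0.1] w 0.598 q [-0.21  0.17  1.72 -0.    1.25 -0.35]
```

play_rows --motion '[[[0.006,0.006,-0.06],[0,0,0]],[[0.006,0.006,-0.12],[0,0,0]],[[0.006,0.006,-0.16],[0,0,0]],[[0.006,0.006,-0.19],[0,0,0]],[[0.006,0.006,-0.19],[0,0,0]]]'

```text
time: 3.38
tool_pos: [0.6164, -0.1042, 0.1547]
tcp_rot: [-1.568, -0.11, 0.112]
wrist_force: [0.6, 0.9, 0.6]
width: 0.597
```

play_rows --motion '[[[0,0,0],[0,0,0]],[[0,0,0],[0,0,0]],[[0,0,0],[0,0,0]],[[0,0,0],[0,0,0]]]' --gripper 1.0 --squeeze 30

```text
time: 3.88
tool_pos: [0.6179, -0.1038, 0.1565]
tcp_rot: [-1.569, -0.113, 0.11]
wrist_force: [1.2, 0.0, 3.8]
width: 0.224
```

```bash
python3 st.py; python3 -c "
from h import *
shot('side','s1.png')"
```

```text
3.88 pos [ 0.6179 -0.1038  0.1565] yaw 8.1 y [ 0.002 -0.    -1.   ] F [1.2 0.  3.8] w 0.224 q [-0.21  0.23  1.79  0.    1.12 -0.35]
```

View pics/s1.png

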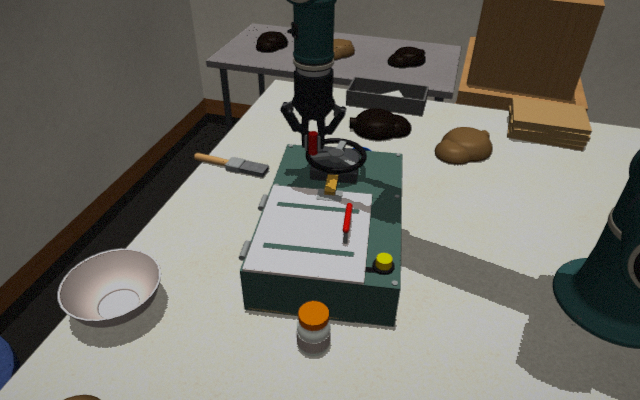

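The side view shows the fingers closed on the red knob at about (312,140). Next I'll work out the circle offsets.

```bash
python3 - <<'E'
import numpy as np, json
r=.05/.4; a=0.445; n=50; st=6.93/n
for c in range(5):
    a0=a+c*10*st
    print(json.dumps([[[round(r*(np.cos(a0+i*st)-np.cos(a0)),3),round(r*(np.sin(a0+i*st)-np.sin(a0)),3),0],[0,0,0]] for i in range(1,11)]))
E
```

```text
[[[-0.009, 0.015, 0], [0, 0, 0]], [[-0.019, 0.029, 0], [0, 0, 0]], [[-0.031, 0.041, 0], [0, 0, 0]], [[-0.045, 0.051, 0], [0, 0, 0]], [[-0.06, 0.06, 0], [0, 0, 0]], [[-0.077, 0.066, 0], [0, 0, 0]], [[-0.093, 0.07, 0], [0, 0, 0]], [[-0.111, 0.071, 0], [0, 0, 0]], [[-0.128, 0.07, 0], [0, 0, 0]], [[-0.145, 0.067, 0], [0, 0, 0]]]
[[[-0.016, -0.006, 0], [0, 0, 0]], [[-0.032, -0.013, 0], [0, 0, 0]], [[-0.046, -0.023, 0], [0, 0, 0]], [[-0.059, -0.035, 0], [0, 0, 0]], [[-0.07, -0.048, 0], [0, 0, 0]], [[-0.079, -0.063, 0], [0, 0, 0]], [[-0.086, -0.079, 0], [0, 0, 0]], [[-0.09, -0.096, 0], [0, 0, 0]], [[-0.093, -0.113, 0], [0, 0, 0]], [[-0.092, -0.13, 0], [0, 0, 0]]]
[[[0.002, -0.017, 0], [0, 0, 0]], [[0.007, -0.034, 0], [0, 0, 0]], [[0.014, -0.05, 0], [0, 0, 0]], [[0.024, -0.064, 0], [0, 0, 0]], [[0.035, -0.077, 0], [0, 0, 0]], [[0.048, -0.089, 0], [0, 0, 0]], [[0.062, -0.099, 0], [0, 0, 0]], [[0.078, -0.106, 0], [0, 0, 0]], [[0.094, -0.112, 0], [0, 0, 0]], [[0.111, -0.115, 0], [0, 0, 0]]]
[[[0.017, -0.001, 0], [0, 0, 0]], [[0.035, 0.001, 0], [0, 0, 0]], [[0.051, 0.005, 0], [0, 0, 0]], [[0.067, 0.011, 0], [0, 0, 0]], [[0.083, 0.02, 0], [0, 0, 0]], [[0.096, 0.03, 0], [0, 0, 0]], [[0.108, 0.043, 0], [0, 0, 0]], [[0.119, 0.057, 0], [0, 0, 0]], [[0.127, 0.072, 0], [0, 0, 0]], [[0.133, 0.088, 0], [0, 0, 0]]]
[[[0.004, 0.017, 0], [0, 0, 0]], [[0.005, 0.034, 0], [0, 0, 0]], [[0.004, 0.051, 0], [0, 0, 0]], [[0.001, 0.068, 0], [0, 0, 0]], [[-0.004, 0.085, 0], [0, 0, 0]], [[-0.012, 0.1, 0], [0, 0, 0]], [[-0.022, 0.114, 0], [0, 0, 0]], [[-0.034, 0.127, 0], [0, 0, 0]], [[-0.047, 0.138, 0], [0, 0, 0]], [[-0.062, 0.147, 0], [0, 0, 0]]]
```

play_rows --motion '[[[-0.009,0.015,0],[0,0,0]],[[-0.019,0.029,0],[0,0,0]],[[-0.031,0.041,0],[0,0,0]],[[-0.045,0.051,0],[0,0,0]],[[-0.06,0.06,0],[0,0,0]],[[-0.077,0.066,0],[0,0,0]],[[-0.093,0.07,0],[0,0,0]],[[-0.111,0.071,0],[0,0,0]],[[-0.128,0.07,0],[0,0,0]],[[-0.145,0.067,0],[0,0,0]]]'

```text
time: 5.18
tool_pos: [0.56, -0.0784, 0.1565]
tcp_rot: [-1.572, -0.114, 0.109]
wrist_force: [2.7, -6.0, 4.0]
width: 0.222
```

```bash
python3 st.py; python3 -c "
from h import *
shot('side','s2.png')"
```

```text
5.17 pos [ 0.56   -0.0784  0.1565] yaw 8.2 y [ 0.003 -0.003 -1.   ] F [ 2.7 -6.   4. ] w 0.222 q [-0.18  0.11  1.92 -0.    1.1  -0.32]
```

View pics/s2.png

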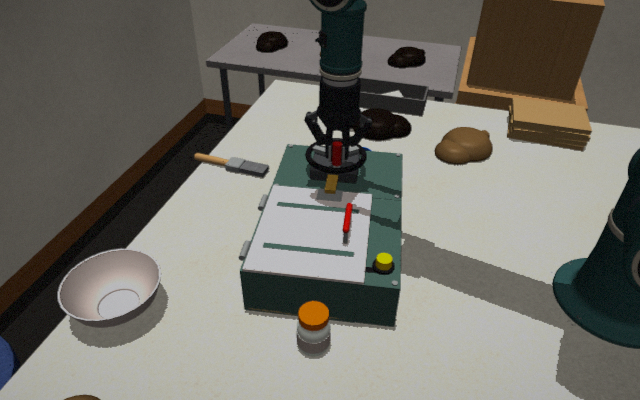

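The knob is now at (337,152) and the wheel is following at low force, so I'll continue.

play_rows --motion '[[[-0.016,-0.006,0],[0,0,0]],[[-0.032,-0.013,0],[0,0,0]],[[-0.046,-0.023,0],[0,0,0]],[[-0.059,-0.035,0],[0,0,0]],[[-0.07,-0.048,0],[0,0,0]],[[-0.079,-0.063,0],[0,0,0]],[[-0.086,-0.079,0],[0,0,0]],[[-0.09,-0.096,0],[0,0,0]],[[-0.093,-0.113,0],[0,0,0]],[[-0.092,-0.13,0],[0,0,0]]]'

```text
time: 6.48
tool_pos: [0.5235, -0.1288, 0.1565]
tcp_rot: [-1.568, -0.114, 0.109]
wrist_force: [3.8, 1.1, 5.6]
width: 0.224
```

play_rows --motion '[[[0.002,-0.017,0],[0,0,0]],[[0.007,-0.034,0],[0,0,0]],[[0.014,-0.05,0],[0,0,0]],[[0.024,-0.064,0],[0,0,0]],[[0.035,-0.077,0],[0,0,0]],[[0.048,-0.089,0],[0,0,0]],[[0.062,-0.099,0],[0,0,0]],[[0.078,-0.106,0],[0,0,0]],[[0.094,-0.112,0],[0,0,0]],[[0.111,-0.115,0],[0,0,0]]]'

```text
time: 7.72
tool_pos: [0.5661, -0.1761, 0.1564]
tcp_rot: [-1.57, -0.111, 0.112]
wrist_force: [-1.7, -4.0, 9.4]
width: 0.226
```

```bash
python3 st.py; python3 -c "
from h import *
shot('side','s3.png')"
```

```text
7.72 pos [ 0.5661 -0.1761  0.1564] yaw 8.1 y [-0.001 -0.002 -1.   ] F [-1.7 -4.   9.4] w 0.226 q [-0.34  0.17  1.86 -0.    1.11 -0.48]
```

View pics/s3.png

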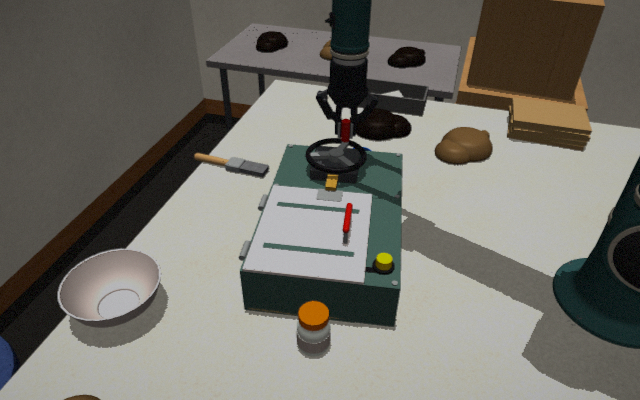

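The knob is at (345,130) and the bolt at (332,183) is drawing back. I'll keep winding.

play_rows --motion '[[[0.017,-0.001,0],[0,0,0]],[[0.035,0.001,0],[0,0,0]],[[0.051,0.005,0],[0,0,0]],[[0.067,0.011,0],[0,0,0]],[[0.083,0.02,0],[0,0,0]],[[0.096,0.03,0],[0,0,0]],[[0.108,0.043,0],[0,0,0]],[[0.119,0.057,0],[0,0,0]],[[0.127,0.072,0],[0,0,0]],[[0.133,0.088,0],[0,0,0]]]'

```text
time: 9.02
tool_pos: [0.6214, -0.1407, 0.1565]
tcp_rot: [-1.571, -0.114, 0.108]
wrist_force: [4.5, -2.1, 5.0]
width: 0.219
```

play_rows --motion '[[[0.004,0.017,0],[0,0,0]],[[0.005,0.034,0],[0,0,0]],[[0.004,0.051,0],[0,0,0]],[[0.001,0.068,0],[0,0,0]],[[-0.004,0.085,0],[0,0,0]],[[-0.012,0.1,0],[0,0,0]],[[-0.022,0.114,0],[0,0,0]],[[-0.034,0.127,0],[0,0,0]],[[-0.047,0.138,0],[0,0,0]],[[-0.062,0.147,0],[0,0,0]]]'

```text
time: 10.28
tool_pos: [0.5976, -0.0828, 0.1566]
tcp_rot: [-1.573, -0.118, 0.107]
wrist_force: [17.0, -11.4, -5.0]
width: 0.221
```

```bash
python3 st.py; python3 -c "
from h import *
s=bot.read_state()['tool_pos'];d=np.array(s[:2])-[.572,-.126];print(np.hypot(*d),np.arctan2(d[1],d[0])+2*np.pi-.14)
shot('side','s4.png')"
```

```text
10.28 pos [ 0.5976 -0.0828  0.1566] yaw 8.2 y [ 0.007 -0.005 -1.   ] F [ 17.  -11.4  -5. ] w 0.221 q [-0.18  0.18  1.85 -0.    1.11 -0.32]
0.05019738945899526 7.17946695288225
```

View pics/s4.png

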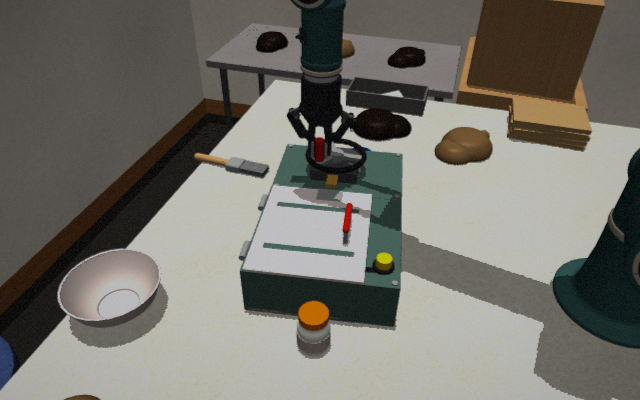

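The wheel reads about 7.18 rad, the stop is pushing back with about 20 N, and the bolt at (332,180) is off the lid. I'll release the knob and rise.

play_rows --motion '[[[0,0,0],[0,0,0]],[[0,0,0],[0,0,0]],[[0,0,0],[0,0,0]],[[0,0,0.1],[0,0,0]],[[0,0,0.2],[0,0,0]],[[0,0,0.25],[0,0,0]],[[0,0,0.25],[0,0,0]]]' --gripper 0.4

```text
time: 11.2
tool_pos: [0.5958, -0.0809, 0.2568]
tcp_rot: [-1.569, -0.114, 0.109]
wrist_force: [1.0, -0.7, -0.6]
width: 0.601
```

```bash
python3 st.py
```

```text
11.2 pos [ 0.5958 -0.0809  0.2568] yaw 8.1 y [ 0.003 -0.    -1.   ] F [ 1.  -0.7 -0.6] w 0.601 q [-0.18  0.11  1.74  0.    1.29 -0.32]
```

play_rows --motion '[[[-0.08,0.13,0],[0,0,0]],[[-0.16,0.26,0],[0,0,0]],[[-0.245,0.395,0],[0,0,0]],[[-0.245,0.395,-0.1],[0,0,0]],[[-0.245,0.395,-0.14],[0,0,0]],[[-0.245,0.395,-0.14],[0,0,0]]]'

```text
time: 11.95
tool_pos: [0.4951, 0.0765, 0.1964]
tcp_rot: [-1.568, -0.106, 0.116]
wrist_force: [-0.5, -0.5, 0.0]
width: 0.603
```

```bash
python3 st.py; python3 - <<'E'
from h import *
shot('side','s5.png')
im,d=shot('top','t5.png');X=cloud('top',im,d);I=im.astype(int)
for c in('top','side'):
    for l in('crank_grip','pull_bar'):
        r=cams.mark_of(c,l);print(c,l,[(round(x["conf"],2),np.round(w(c,x["xyz"]),4).tolist()) for x in r[:2]])
E
```

```text
11.95 pos [0.4951 0.0765 0.1964] yaw 8.1 y [-0.006 -0.001 -1.   ] F [-0.5 -0.5  0. ] w 0.603 q [ 0.1  -0.04  2.   -0.    1.18 -0.04]
top crank_grip [(0.71, [0.5945, -0.0842, 0.176])]
top pull_bar []
side crank_grip []
side pull_bar [(0.81, [0.5021, 0.0769, 0.1426]), (0.27, [0.5729, -0.1261, 0.1429])]
```

View pics/s5.png

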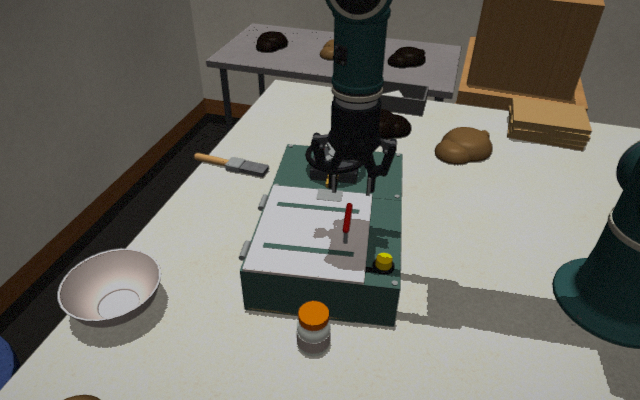

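View pics/t5.png

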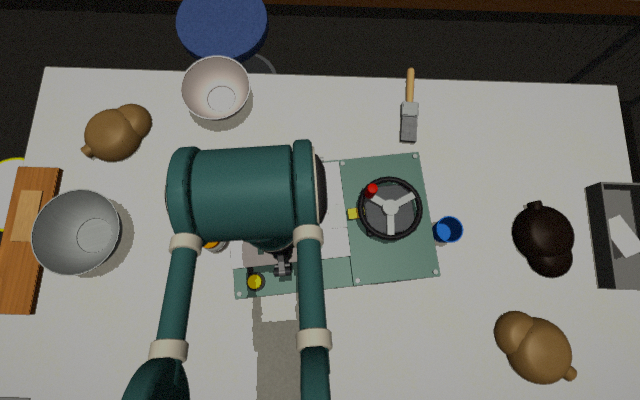

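The knob is at (372,189) in the top view and the wheel reads about 7.2, so it is on its stop. In the side view the fingers are above the pull at (348,218). Descending to grip it.

play_rows --motion '[[[0.01,0.001,-0.07],[0,0,0]],[[0.01,0.001,-0.13],[0,0,0]],[[0.01,0.001,-0.17],[0,0,0]],[[0.01,0.001,-0.185],[0,0,0]],[[0.01,0.001,-0.185],[0,0,0]]]'

```text
time: 12.88
tool_pos: [0.5012, 0.0775, 0.1255]
tcp_rot: [-1.568, -0.111, 0.111]
wrist_force: [0.5, 1.1, 0.7]
width: 0.601
```

play_rows --motion '[[[0,0,0],[0,0,0]],[[0,0,0],[0,0,0]],[[0,0,0],[0,0,0]],[[0,0,0],[0,0,0]],[[0,0,0],[0,0,0]]]' --gripper 1.0 --squeeze 40

```text
time: 13.5
tool_pos: [0.4989, 0.0773, 0.1261]
tcp_rot: [-1.568, -0.108, 0.115]
wrist_force: [-7.8, -1.5, 8.0]
width: 0.124
```

```bash
python3 st.py; python3 - <<'E'
from h import *
shot('side','s6.png')
E
```

```text
13.5 pos [0.4989 0.0773 0.1261] yaw 8.1 y [-0.004 -0.001 -1.   ] F [-7.8 -1.5  8. ] w 0.124 q [ 0.1   0.04  2.07 -0.    1.04 -0.04]
```

View pics/s6.png

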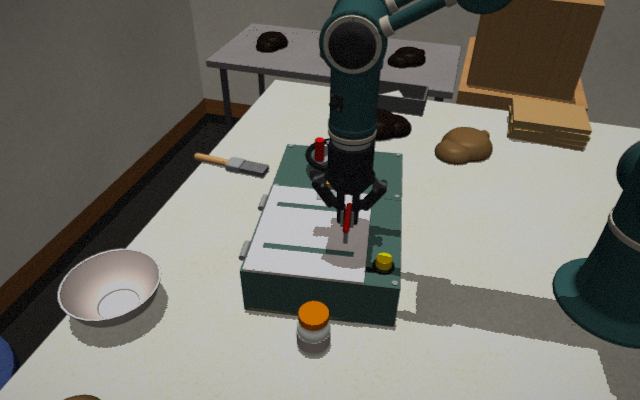

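The fingers are closed on the red bar at about (348,213). Tug gently upward.

play_rows --motion '[[[0,0,0.01],[0,0,0]],[[0,0,0.02],[0,0,0]],[[0,0,0.03],[0,0,0]],[[0,0,0.035],[0,0,0]],[[0,0,0.04],[0,0,0]],[[0,0,0.045],[0,0,0]],[[0,0,0.05],[0,0,0]],[[0,0,0.05],[0,0,0]],[[0,0,0.05],[0,0,0]]]'

```text
time: 14.68
tool_pos: [0.501, 0.0775, 0.1453]
tcp_rot: [-1.568, -0.111, 0.111]
wrist_force: [-3.4, -0.7, -3.5]
width: 0.119
```

```bash
python3 st.py; python3 - <<'E'
from h import *
shot('side','s7.png')
E
```

```text
14.68 pos [0.501  0.0775 0.1453] yaw 8.1 y [ 0.  0. -1.] F [-3.4 -0.7 -3.5] w 0.119 q [ 0.1   0.02  2.05  0.    1.07 -0.04]
```

View pics/s7.png

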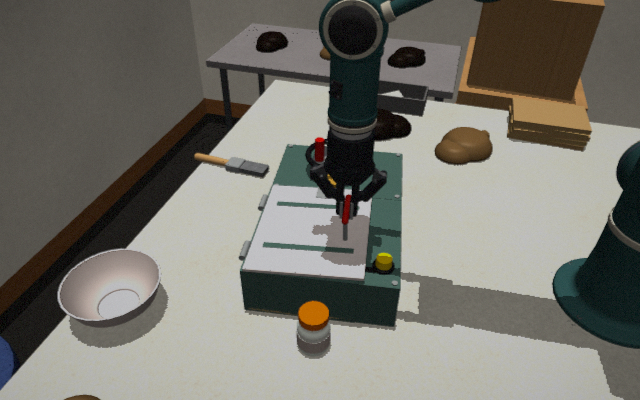

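The tool rose 19 mm at only 3.5 N, so the lid may be free. I'll raise it a bit more to tell.

play_rows --motion '[[[0,0,0.01],[0,0,0]],[[0,0,0.02],[0,0,0]],[[0,0,0.03],[0,0,0]],[[0,0,0.03],[0,0,0]],[[0,0,0.03],[0,0,0]]]'

```text
time: 15.35
tool_pos: [0.5064, 0.0783, 0.1596]
tcp_rot: [-1.567, -0.121, 0.101]
wrist_force: [11.0, 2.0, -10.0]
width: 0.121
```

```bash
python3 st.py; python3 - <<'E'
from h import *
im,d=shot('side','s8.png');cv2.imwrite('pics/s8c.png',cv2.resize(im[150:300,230:430,::-1],(800,600),interpolation=cv2.INTER_CUBIC))
X=cloud('side',im,d);I=im.astype(int)
# lid near edge height profile: project to box frame
th=.14;t=np.array([.5564,-.0073]);r=np.array([[np.cos(th),-np.sin(th)],[np.sin(th),np.cos(th)]])
b=(X[...,:2]-t)@r
wh=(I.min(-1)>120)&(b[...,0]>-.08)&(b[...,0]<.12)&(b[...,1]>-.03)&(b[...,1]<.21)
for x0 in np.arange(-.08,.12,.03):
    m=wh&(b[...,0]>x0)&(b[...,0]<x0+.03);print(round(x0,3),m.sum(),np.median(X[m][:,2]).round(4) if m.any() else None)
E
```

```text
15.35 pos [0.5064 0.0783 0.1596] yaw 8.1 y [ 0.012  0.002 -1.   ] F [ 11.   2. -10.] w 0.121 q [ 0.1   0.01  2.03  0.    1.09 -0.04]
-0.08 449 0.1328
-0.05 285 0.1285
-0.02 818 0.1246
0.01 1180 0.1211
0.04 1213 0.1173
0.07 1209 0.1135
0.1 840 0.1103
```

View pics/s8c.png

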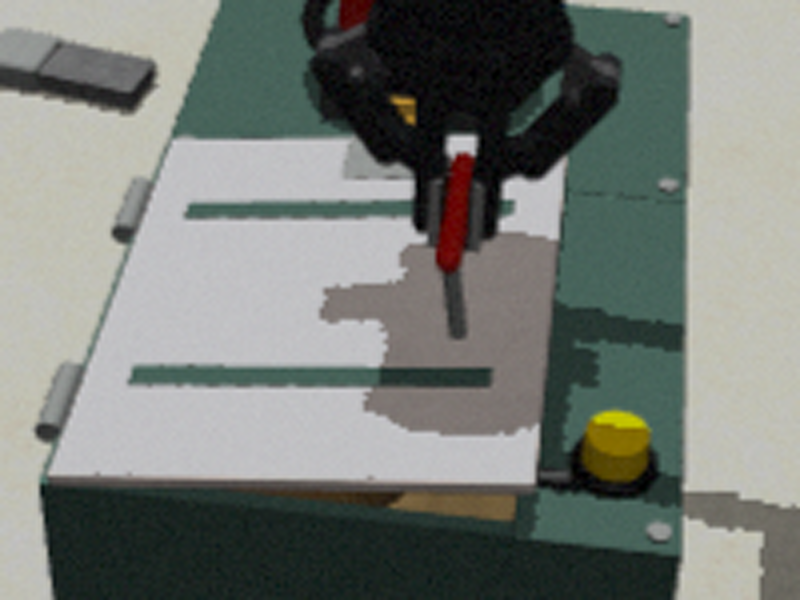

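The crop shows the lid lifted with a gap at the bottom edge (about 300-510, 495), and depth gives a slope of about 0.125 rad. The catch is not holding and the pull is out, so the button isn't needed. Computing the arc.

```bash
python3 - <<'E'
import numpy as np,json
f=lambda t:np.array([-.165*np.cos(t)+.052*np.sin(t),.165*np.sin(t)+.052*np.cos(t)])
p=f(.125);o=[]
for i in range(1,11):
    d=f(.125+.0585*i)-p; x=d[0]+.005*min(1,i/3); o.append([[round(x*.99/.4,3),round(x*.14/.4,3),round(d[1]/.4,3)],[0,0,0]])
print(json.dumps(o))
E
```

```text
[[[0.015, 0.002, 0.023], [0, 0, 0]], [[0.032, 0.004, 0.045], [0, 0, 0]], [[0.05, 0.007, 0.066], [0, 0, 0]], [[0.064, 0.009, 0.086], [0, 0, 0]], [[0.08, 0.011, 0.106], [0, 0, 0]], [[0.098, 0.014, 0.124], [0, 0, 0]], [[0.116, 0.016, 0.142], [0, 0, 0]], [[0.135, 0.019, 0.158], [0, 0, 0]], [[0.155, 0.022, 0.173], [0, 0, 0]], [[0.176, 0.025, 0.187], [0, 0, 0]]]
```

play_rows --motion '[[[0.015,0.002,0.023],[0,0,0]],[[0.032,0.004,0.045],[0,0,0]],[[0.05,0.007,0.066],[0,0,0]],[[0.064,0.009,0.086],[0,0,0]],[[0.08,0.011,0.106],[0,0,0]]]'

```text
time: 16.02
tool_pos: [0.5312, 0.0819, 0.1999]
tcp_rot: [-1.568, -0.108, 0.115]
wrist_force: [-6.9, 0.4, -0.2]
width: 0.122
```

```bash
python3 st.py; python3 - <<'E'
from h import *
im,d=shot('side','s9.png')
X=cloud('side',im,d);I=im.astype(int)
th=.14;t=np.array([.5564,-.0073]);r=np.array([[np.cos(th),-np.sin(th)],[np.sin(th),np.cos(th)]])
b=(X[...,:2]-t)@r
wh=(I.min(-1)>110)&(b[...,0]>-.08)&(b[...,0]<.12)&(b[...,1]>-.03)&(b[...,1]<.21)&(X[...,2]>.09)
p=np.polyfit(b[wh][:,0],X[wh][:,2],1);print(wh.sum(),np.arctan(-p[0]))
E
```

```text
16.02 pos [0.5312 0.0819 0.1999] yaw 8.1 y [-0.005 -0.    -1.   ] F [-6.9  0.4 -0.2] w 0.122 q [ 0.11  0.03  1.93  0.    1.19 -0.04]
6551 0.3977640122571754
```

View pics/s9.png

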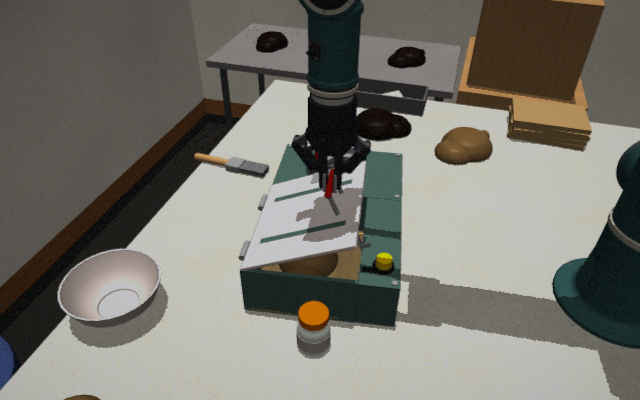

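The lid is at about 0.40 rad and still in the grip. Continuing.

play_rows --motion '[[[0.014,0.002,0.018],[0,0,0]],[[0.031,0.004,0.036],[0,0,0]],[[0.05,0.007,0.052],[0,0,0]],[[0.07,0.01,0.067],[0,0,0]],[[0.092,0.013,0.081],[0,0,0]],[[0.092,0.013,0.081],[0,0,0]],[[0.092,0.013,0.081],[0,0,0]]]'

```text
time: 16.95
tool_pos: [0.5691, 0.0873, 0.235]
tcp_rot: [-1.568, -0.11, 0.112]
wrist_force: [-9.0, -0.6, 7.7]
width: 0.122
```

```bash
cat > ang.py <<'E'
import sys
from h import *
im,d=shot('side',sys.argv[1])
X=cloud('side',im,d);I=im.astype(int)
th=.14;t=np.array([.5564,-.0073]);r=np.array([[np.cos(th),-np.sin(th)],[np.sin(th),np.cos(th)]])
b=(X[...,:2]-t)@r
wh=(I.min(-1)>110)&(b[...,0]>-.08)&(b[...,0]<.12)&(b[...,1]>-.03)&(b[...,1]<.21)&(X[...,2]>.11)
p=np.polyfit(b[wh][:,0],X[wh][:,2],1);print(wh.sum(),np.arctan(-p[0]))
r=cams.mark_of('side','pull_bar');print([(round(x["conf"],2),np.round(w('side',x["xyz"]),4).tolist()) for x in r[:2]])
E
python3 st.py; python3 ang.py s10.png
```

```text
16.95 pos [0.5691 0.0873 0.235 ] yaw 8.1 y [-0.001  0.    -1.   ] F [-9.  -0.6  7.7] w 0.122 q [ 0.11  0.08  1.82  0.    1.25 -0.03]
3577 0.6991985030022475
[(0.68, [0.5087, 0.2521, -0.0003]), (0.58, [0.5767, 0.0869, 0.2441])]
```

View pics/s10.png

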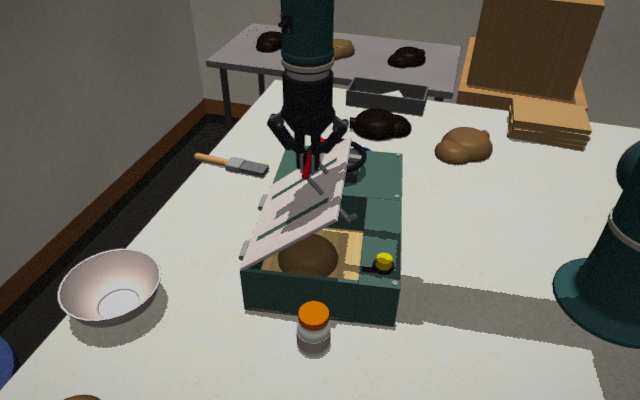

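The lid is at about 0.70 rad, with the bar in the fingers at (307,165). I'll let it settle, then run a final check of the angle, wheel and bystanders.

play_rows --motion '[[[0,0,0],[0,0,0]],[[0,0,0],[0,0,0]],[[0,0,0],[0,0,0]],[[0,0,0],[0,0,0]],[[0,0,0],[0,0,0]],[[0,0,0],[0,0,0]]]'

```text
time: 17.8
tool_pos: [0.5689, 0.0873, 0.2349]
tcp_rot: [-1.568, -0.11, 0.112]
wrist_force: [-9.8, 0.1, 7.9]
width: 0.121
```

```bash
python3 st.py; python3 ang.py s11.png; python3 - <<'E'
from h import *
print(np.abs(bot.read_state()['joint_vel']).max())
shot('top','t11.png')
for c,l in(('top','crank_grip'),('top','water_pot'),('side','paste_jar'),('top','paste_jar'),('side','button_top')):
    r=cams.mark_of(c,l);print(c,l,[(round(x["conf"],2),np.round(w(c,x["xyz"]),4).tolist()) for x in r[:2]])
E
```

```text
17.8 pos [0.5689 0.0873 0.2349] yaw 8.1 y [-0.001  0.    -1.   ] F [-9.8  0.1  7.9] w 0.121 q [ 0.11  0.08  1.82  0.    1.25 -0.03]
3577 0.6965735012704176
[(0.8, [0.572, 0.087, 0.2449])]
0.0017192097286859997
top crank_grip [(0.57, [0.5965, -0.0849, 0.1768])]
top water_pot [(0.66, [0.5422, -0.2769, 0.0003])]
side paste_jar [(0.8, [0.5092, 0.2519, 0.0004])]
top paste_jar [(0.67, [0.5072, 0.2496, -0.0046])]
side button_top [(0.75, [0.4205, 0.1395, 0.1254])]
```

View pics/t11.png

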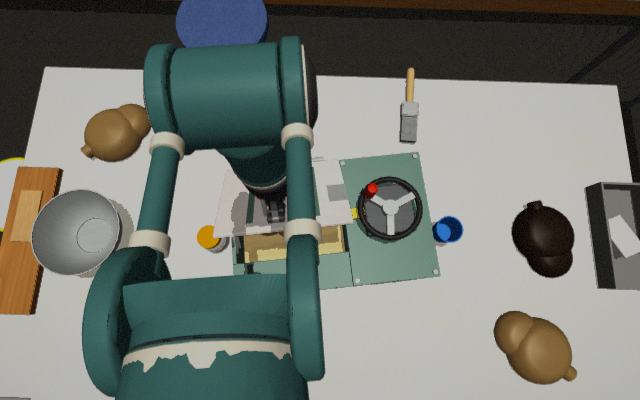

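```bash
python3 -c "
from h import *
print(bot.finish_job())"
```

```text
the job is handed in; nothing more can be done
None
```

The drying box is open and I have handed the job in. The arm is holding the lid by the red pull at about 0.70 rad (40°). It was done at about 18 s on the robot's clock.

- **Wheel:** I wound it anticlockwise to its stop. It measured about 7.2 rad at the end of the winding, the knob was still in that place in the last picture, and the bolt is off the lid.
- **Tug:** The lid came up freely at the first tug, so the hidden catch was not holding. I never pressed the button.
- **Pull:** It came out to about its stop. This comes from the bar's height (0.245 m measured, 0.246 m expected fully drawn out), because the joint itself can't be read.
- **Last checks:**
  - The arm was still, and the lid angle stayed at 0.70 rad between the last two looks.
  - The grasp point was about 10 mm from the bar, with the fingers closed on it.
  - The button was up.
  - The paste jar and water pot were within about 5 mm of where they started, which is about the detector's error.
- **Disagreement:** One reading placed the pull bar at the paste jar (confidence 0.68). Another reading from the same picture and the next look both placed it in the fingers.

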